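Set a fretwork plate overhanging the filing board

ROBOT

A 6-joint arm with a two-finger parallel gripper is mounted at the origin on the work surface. World frame = base frame: x ahead of the robot, y to its left, z up, the work surface at z = 0. Lengths are in m, angles in rad, forces in N, time in s.
With the tool pointing down it reaches from about 0.325 to 1 m from the base axis. Payload 5.1 kg.
Tool frame: the origin (TCP) lies on the centre line of the jaws, within the pads' length; the fingertips stand 22 mm ahead of it and the grasp point (between the pads) lies 3 mm ahead of it; z points along the fingers, y is the line along which they close (so a half turn about z gives the same grasp; the last joint's range is limited). The gripper opens to 85 mm and grips with 20 to 120 N. Pads are 22 mm wide; open, the fingers measure 114 mm over their backs; the gripper's body (76 mm by 85 mm) begins 54 mm behind the grasp point. The pads swing forward as they close: fully open they stand 13 mm farther back than shut.
Start: joints at [1.264, 0.124, 1.65, -0, 1.367, -0.083], TCP at [0.144, 0.634, 0.253] pointing down, gripper open.
Joint ranges: [-2.61, 2.61], [-1.02, 2.33], [0.03, 2.71], [-1.35, 4.49], [0.32, 2.68], [-2.91, 2.91]. Speed limits (rad/s): [2.57, 2.57, 3.14, 3.14, 3.14, 3.14].

INTERFACE

Orientations are given as [roll, pitch, yaw] about the fixed x, y, z axes, in that order (R = Rz(yaw) Ry(pitch) Rx(roll)).
In Python, from cell import r gives the robot as it stands.
- The arm moves only by the shell command python3 -m inch 'ROWS'. ROWS is JSON, a list of rows, each a list of 5 numbers: the shift along the tool's x, y, z in units of 0.12 m (1.0 is 0.12 m), then the turn about the tool's z in units of pi rad (1.0 is pi rad), then the finger opening in mm, from 0 to 85.4. A call has 1 to 20 rows; each row is the pose to reach, as a shift and turn from the pose commanded when the call began, along the tool's axes at that moment, turning the shorter way round; what a row does not reach only later rows make up. A row lasts 1/10 s, in which the tool goes at most 50 mm and 8.59 degrees, less where a joint would pass 70% of its speed; a pose out of reach is approached as far as the arm can. A call with a number of a shift or a turn outside -1 to 1 is refused whole. A call with a gripper value outside its range is refused whole. The fingers move at their own pace and stop on an object; the grip force is fixed at half the most. Time passes only in rows, so rows that repeat a pose let the fingers close. It gives the time, the measured TCP pose, the force, the opening and the grip force at its end, in the units of the state.
- r.state(): the state, without advancing time (a new reading comes with each control period).
- r.grab_frame(name): name is "scene" or "top" or "wrist"; returns a dict with "color" (400x640x3 uint8, red, green, blue), "vfov" (degrees; the focal length in pixels is half the picture's height over the tangent of half this angle, whatever the lens; pixels are square), "cx", "cy" (the principal point, pixels), "dist" ([k1, k2, p1, p2, k3] as OpenCV has them; the pictures are not rectified), "origin" and "rotation" of the camera in the world. Camera axes: x right, y down, z forward; pixel columns grow to the right and rows downward; lengths in m; the calibration is good to about 2 mm. A picture is of the moment at which its call begins. There is no depth.
- r.finish_job(): hands the job in; it is judged then, once.
The state is a dict: "time": time; "q": joint angles; "qd": joint speeds; "joint_efforts": joint torques, N m; "position": TCP position; "tool_rot": TCP orientation; "force": force on the tool from outside, world axes, zero at the start; "torque": the same for the moment, N m; "gripper_width": opening from 0.0 (shut) to 1.0 (fully open); "gripper_force": force on a finger pad.
Only numpy, scipy, OpenCV 4.12 (cv2) and the standard library are available. Lean on these libraries where they do the work, as an engineer would, in place of code of your own. Each camera call takes 0.05 s, during which the arm holds its last target. There are 200 camera calls.

TASK

On the raised filing board lies a thin white openwork plate: with the fingertips, push it flush against the strip along the board's far edge and along that strip until about 40 mm of the plate sticks out past the end of the board where the empty metal tray stands, ready to have that edge filed. Only push it: do not pick it up or let it fall, and leave the tray, the sharpening stone, the chisels, the screwdriver and the rule where they are. Finish with the hand clear.

Things in the scene. Friction and masses are not known exactly. Their poses are not given: they have to be found in the camera images.
- ledge: Fixed brown wooden filing board on two battens. Flat top 45 mm above the table, own x -110 to +85 mm, own y -170 to +170 mm, both ends open. Along its far edge a dark strip, 12 mm high above the top, inner face at own x = +70 mm. Origin: at table height, below mid-length; x points away from the robot to the strip, y along the board to the robot's left; turned at most 0.25 rad.
- plate: Loose thin white openwork plate with a diagonal lattice in a solid frame 18 mm wide; 90 mm (own x) by 150 mm (own y) by 6 mm thick, 80 to 150 g, lying on the board. Origin: centre of its underside; y along its long side, z up. It starts turned up to 0.2 rad from the board and its centre 22 to 38 mm short of its place against the strip.
- plate_end_p (a point): Middle of the plate's short edge at its own +y end (75 mm from the centre, 3 mm up).
- plate_end_n (a point): Middle of the plate's short edge at its own -y end (75 mm from the centre, 3 mm up).
- tray: Empty open steel tray, 130 by 90 mm, 28 mm high, on the table just past one end of the board (the plate is to stick out at that end, above it). Origin: centre of its underside. It may stand at either end.
- stone: Sharpening stone on a wooden base, 170 by 66 mm, 30 mm high, on the table just past the other end of the board. Origin: centre of its underside.
- chisel_a: Orange-handled chisel about 235 mm long and 27 mm high, lying between robot and board. Origin: on the table under the front end of its handle; x along it to the blade.
- rule: Flat steel rule, 20 by 200 by 4 mm, lying between robot and board. Origin: centre of its underside; y along it.
- chisel_b: Small wooden-handled chisel about 170 mm long and 25 mm high, lying beyond the board. Origin: on the table under the front end of its handle; x along it to the blade.
- driver: Green-handled screwdriver lying beyond the board, less than 40 mm high. Origin: on the table, under its middle; x along it to the tip.
There are look-alikes about, which are no part of the job. Of the things like the plate, leave any that is orange; of the rest the smaller one is meant.

How it is judged:
By the outcome, as a careful person would: the job done as asked, in the order asked, and still so for the second after the job is handed in, with the robot touching nothing.
It also fails if it takes over 51 s, if anything falls off the work surface, if the arm or the gripper's body presses on something with over 40 N, if the wrist force passes 120 N, or if a joint passes its speed limit or range.

## Working session

There is one attempt and no reset: what is moved stays moved. The work goes in short steps, Python scripts to look and compute and a shell command to move; the robot and the scene stay as the last step left them, time stands still between calls to the robot, and variables do not carry over. Pictures are saved under pics/ and viewed, at most 10 in all, crops included, and the job is handed in when it is done.

```bash
mkdir -p pics; cat > h.py <<'E'
import numpy as np, cv2
from cell import r
def K(f):
    h,w=f["color"].shape[:2]; fl=h/2/np.tan(np.radians(f["vfov"])/2)
    return np.array([[fl,0,f["cx"]],[0,fl,f["cy"]],[0,0,1]])
def ray(f,px,z):
    u=cv2.undistortPoints(np.array(px,float).reshape(-1,1,2),K(f),np.array(f["dist"]))[:,0]
    d=np.c_[u,np.ones(len(u))]@np.array(f["rotation"]).T; o=np.array(f["origin"])
    return o+d*((z-o[2])/d[:,2])[:,None]
def proj(f,P):
    R=np.array(f["rotation"]); rv=cv2.Rodrigues(R.T)[0]
    return cv2.projectPoints(np.array(P,float),rv,-R.T@np.array(f["origin"]),K(f),np.array(f["dist"]))[0][:,0]
def grab(n,name):
    f=r.grab_frame(n); cv2.imwrite(f"pics/{name}.png",f["color"][:,:,::-1]); np.save(f"pics/{name}.npy",f,allow_pickle=True); return f
def load(name): return np.load(f"pics/{name}.npy",allow_pickle=True).item()
E
python3 - <<'E'
from h import *
a=grab("top","t1"); b=grab("scene","s1")
print(a["origin"],a["vfov"],b["origin"],r.state()["tool_rot"],r.state()["time"])
E
```

```text
[0.19557138 0.03438897 1.44459033] 46.21962356408323 [1.11382238 0.31163175 1.15123627] [-3.13972675e+00 -1.94064607e-04  2.91775051e+00] 0.1
```

View pics/t1.png

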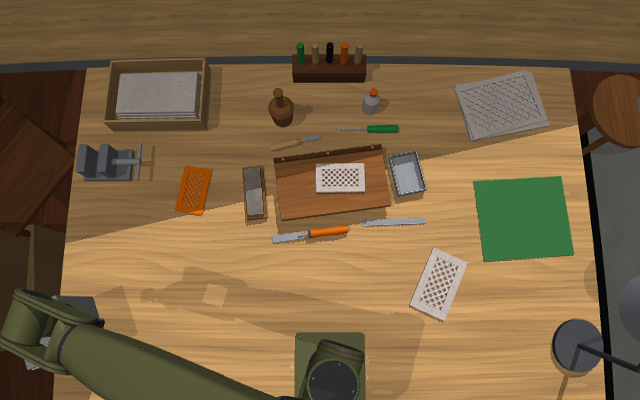

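View pics/s1.png

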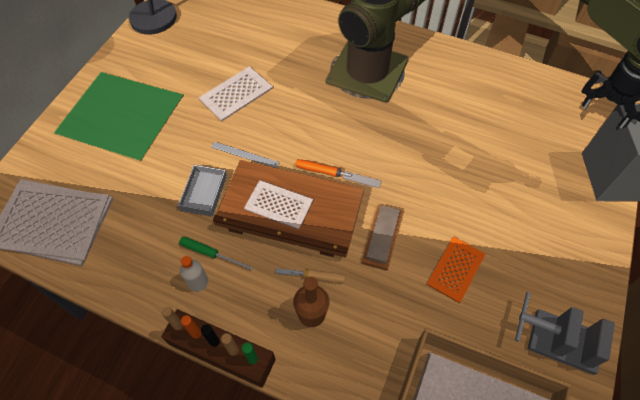

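Top view t1: a white plate lies on the board at (340,178). Look-alikes are a larger white one on the table at (438,285), an orange one at (194,190) and a grey mesh sheet at (500,105). The tray is at (407,175), on the −y side, and the stone at (255,193). The plate on the board at (340,178) is the one meant. Next I measure it and check it in a close crop.

```bash
cat >> h.py <<'E'
def plate(f,name=None,lo=150,roi=None):
    c=f["color"].astype(int); m=((c.min(2)>lo)&(c.max(2)-c.min(2)<45)).astype(np.uint8)
    x0,y0,x1,y1=roi; k=np.zeros_like(m); k[y0:y1,x0:x1]=1; m*=k
    cs=max(cv2.findContours(m,cv2.RETR_EXTERNAL,cv2.CHAIN_APPROX_NONE)[0],key=cv2.contourArea)
    P=ray(f,cs[:,0],.051)
    rc=cv2.minAreaRect((P[:,:2]*1000).astype(np.float32))
    return cs,rc
E
python3 - <<'E'
from h import *
for n,roi in (("t1",(300,150,380,205)),("s1",(235,170,325,235))):
    f=load(n); cs,rc=plate(f,roi=roi); print(n,rc,cv2.boxPoints(rc).round())
# board from brown colours in top
f=load("t1")
print(ray(f,[(275,160),(384,146),(391,207),(281,220)],.045).round(3))
f2=load("s1");print(ray(f2,[(239,162),(370,188),(217,221)],.045).round(3))
a=cv2.resize(f["color"][130:250,230:440],None,fx=3.8,fy=3.8,interpolation=cv2.INTER_CUBIC); cv2.imwrite("pics/c1.png",a[:,:,::-1])
E
```

```text
Traceback (most recent call last):
  File "h.py", line 20, in plate
    P=ray(f,cs[:,0],.051)
  File "h.py", line 9, in ray
    return o+d*((z-o[2])/d[:,2])[:,None]
                         ~^^^^^
IndexError: too many indices for array: array is 1-dimensional, but 2 were indexed
```

```bash
python3 - <<'E'
from h import *
print(load("t1")["rotation"],load("s1")["rotation"])
E
```

```text
[-2.92335252  0.0067242  -1.56901019] [-2.61126614e+00  6.22480625e-04  1.97548540e+00]
```

Rotation is roll, pitch, yaw.

```bash
sed -i 's/np.array(f\["rotation"\])/Rot(f["rotation"])/; 2a from scipy.spatial.transform import Rotation\ndef Rot(e): return Rotation.from_euler("xyz",e).as_matrix()' h.py
python3 - <<'E'
from h import *
for n,roi in (("t1",(300,150,380,205)),("s1",(235,170,325,235))):
    f=load(n); cs,rc=plate(f,roi=roi); print(n,rc,cv2.boxPoints(rc).round())
f=load("t1")
print(ray(f,[(275,160),(384,146),(391,207),(281,220)],.045).round(3))
f2=load("s1");print(ray(f2,[(239,162),(370,188),(217,221)],.045).round(3))
a=cv2.resize(f["color"][130:250,230:440],None,fx=3.8,fy=3.8,interpolation=cv2.INTER_CUBIC); cv2.imwrite("pics/c1.png",a[:,:,::-1])
E
```

```text
t1 ((567.20263671875, -31.387771606445312), (89.07929229736328, 147.68238830566406), 0.08483093231916428) [[ 523.   42.]
 [ 523. -105.]
 [ 612. -105.]
 [ 612.   43.]]
s1 ((567.6341552734375, -35.40191650390625), (89.89533996582031, 149.24029541015625), 0.8125469088554382) [[ 522.   39.]
 [ 524. -111.]
 [ 614. -109.]
 [ 612.   40.]]
[[ 0.623  0.17   0.045]
 [ 0.669 -0.171  0.045]
 [ 0.474 -0.186  0.045]
 [ 0.434  0.148  0.045]]
[[ 0.49  -0.189  0.045]
 [ 0.43   0.16   0.045]
 [ 0.67  -0.156  0.045]]
```

View pics/c1.png

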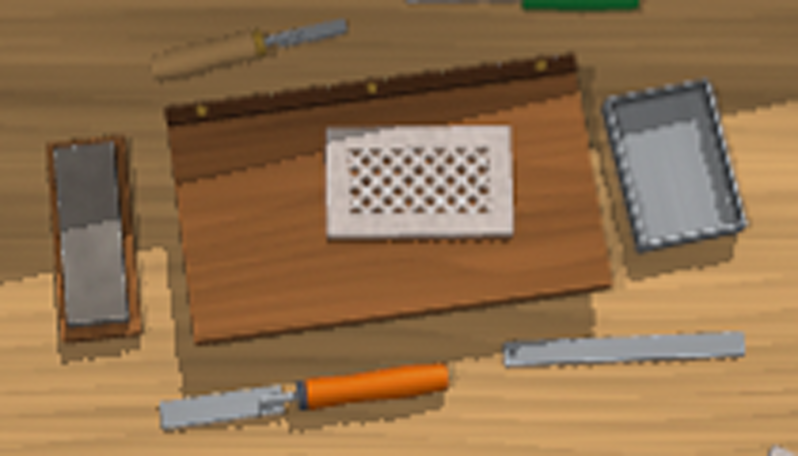

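c1 confirms the choice: a white lattice plate on the board, smaller than the white one on the table. It is turned about −0.11 rad against the board, and the tray stands at the −y end.

```bash
cat >> h.py <<'E'
def board():
    return np.load("board.npy")  # ox,oy,th
def b2w(u,v):
    ox,oy,t=board(); return np.array([ox+u*np.cos(t)-v*np.sin(t), oy+u*np.sin(t)+v*np.cos(t)])
def w2b(x,y):
    ox,oy,t=board(); d=np.array([x-ox,y-oy]); c,s=np.cos(t),np.sin(t); return np.array([c*d[0]+s*d[1],-s*d[0]+c*d[1]])
def rows(u,v,z):
    s=r.state(); R=Rot(s["tool_rot"]); d=R.T@(np.r_[b2w(u,v),z]-s["position"])
    yaw=board()[2]+np.pi; dy=(yaw-s["tool_rot"][2]+np.pi)%(2*np.pi)-np.pi
    print("t",round(s["time"],2),"units",(d/.12).round(3),"turn",round(-dy/np.pi,4), "uv",w2b(*s["position"][:2]).round(4),"z",s["position"][2].round(4))
E
python3 - <<'E'
from h import *
f=load("t1"); p=lambda x,y:(230+x/3.8-.4,130+y/3.8-.4)
A=ray(f,[p(166,105),p(576,54)],.057); B=ray(f,[p(195,342),p(611,288)],.045); C=ray(f,[p(168,126),p(579,75)],.057)
E_=np.r_[A,B]; print(A.round(4),B.round(4),C.round(4))
src=np.array([[.085,.17],[.085,-.17],[-.11,.17],[-.11,-.17]]); dst=E_[:,:2]
a=src-src.mean(0); b=dst-dst.mean(0); t=np.arctan2((a[:,0]*b[:,1]-a[:,1]*b[:,0]).sum(),(a*b).sum())
c,s=np.cos(t),np.sin(t); o=dst.mean(0)-np.array([[c,-s],[s,c]])@src.mean(0)
np.save("board.npy",[*o,t]); print(o,t)
for q in dst: print(w2b(*q).round(4))
for q in C: print("inner",w2b(*q[:2]).round(4))
print("plate",w2b(.5675,-.0335))
for q in ([.523,.041],[.523,-.108],[.613,-.108]): print(w2b(*q))
rows(-.045,0.01,.16)
E
```

```text
[[ 0.6287  0.1748  0.057 ]
 [ 0.6725 -0.1607  0.057 ]] [[ 0.4351  0.1486  0.045 ]
 [ 0.4791 -0.1847  0.045 ]] [[ 0.6109  0.1728  0.057 ]
 [ 0.6544 -0.1626  0.057 ]]
[ 0.5662367 -0.0038685] 0.13018312155716047
[0.0851 0.1691]
[ 0.085  -0.1693]
[-0.1103  0.1682]
[-0.1099 -0.168 ]
inner [0.0672 0.1694]
inner [ 0.0669 -0.1689]
plate [-0.00259402 -0.02954476]
[-0.0370462   0.05010163]
[-0.05638874 -0.09763755]
[ 0.03284969 -0.10932097]
t 0.1 units [-4.228 -4.447  0.776] turn -0.1127 uv [-0.3358  0.6866] z 0.2522
```

```bash
python3 -m inch '[[-1,-1,0,-0.1127,85],[-1,-1,0,-0.1127,85],[-1,-1,0,-0.1127,85],[-1,-1,0,-0.1127,85],[-1,-1,0,-0.1127,85],[-1,-1,0,-0.1127,85]]' && python3 -c "
from h import *; rows(-.092,-.03,.16)"
```

```text
time: 0.7
position: [0.2346, 0.4901, 0.2532]
tool_rot: [3.141, -0.0, -3.012]
force: [-0.4, 0.4, -0.2]
gripper_width: 0.997
gripper_force: 0.0
t 0.7 units [-1.443 -4.69   0.774] turn -0.0003 uv [-0.2647  0.5329] z 0.2532
```

```bash
python3 -m inch '[[-0.4,-1,0,0,85],[-0.4,-1,0,0,85],[-0.4,-1,0,0,85],[-0.4,-1,0,0,85]]' >/dev/null; python3 -m inch '[[-0.4,-1,0,0,85],[-0.4,-1,0,0,85],[-0.4,-1,0,0,85],[-0.4,-1,0,0,85]]'>/dev/null;  python3 -m inch '[[-0.4,-1,0,0,85],[-0.4,-1,0,0,85],[-0.4,-1,0,0,85],[-0.4,-1,0,0,85]]' ; python3 -m inch '[[-0.24,-1,0.4,0,85],[-0.24,-1,0.4,0,85],[-0.24,-1,0.4,0,85],[-0.24,-1,0.4,0,85]]';  python3 -c "
from h import *; rows(-.092,-.03,.10)"
```

```text
time: 1.9
position: [0.4255, 0.1514, 0.2534]
tool_rot: [3.141, 0.0, -3.014]
force: [-0.1, 1.3, -0.2]
gripper_width: 0.997
gripper_force: 0.0
time: 2.3
position: [0.4684, 0.0363, 0.2031]
tool_rot: [3.141, -0.004, -3.013]
force: [-0.9, -0.3, -0.3]
gripper_width: 0.995
gripper_force: 0.0
t 2.3 units [-0.003 -0.689  0.858] turn -0.0005 uv [-0.0918  0.0525] z 0.2031
```

```bash
python3 -m inch '[[0,-0.69,0.86,0,85],[0,-0.69,0.86,0,85],[0,-0.69,0.86,0,85],[0,-0.69,0.86,0,85],[0,-0.69,0.86,0,85]]';  python3 -c "
from h import *; rows(-.092,-.03,.08); f=grab('wrist','w1'); print(f['origin'],f['rotation'])"
```

```text
time: 2.8
position: [0.4796, -0.0437, 0.1023]
tool_rot: [3.14, -0.0, -3.01]
force: [-0.2, 0.9, -0.0]
gripper_width: 0.992
gripper_force: 0.0
t 2.8 units [ 0.007 -0.015  0.186] turn 0.0004 uv [-0.0911 -0.0282] z 0.1023
[ 0.39631613 -0.05482199  0.22371852] [ 2.80962736e+00 -1.26503561e-03  1.70240112e+00]
```

View pics/w1.png

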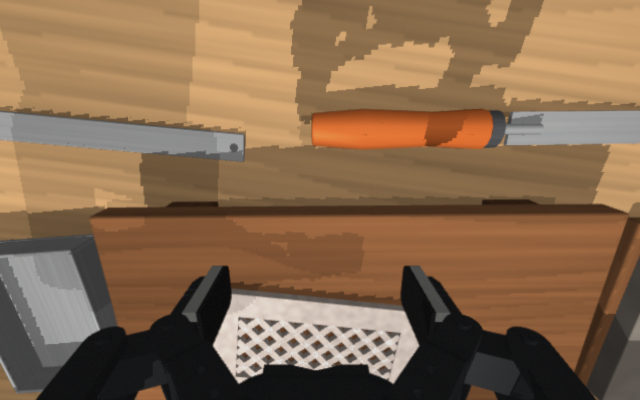

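w1: the fingertips are at (215,275) and (417,275) over the board, and the plate's near edge runs (232,290)–(400,303). I'll project candidate tip heights to see which fits.

```bash
python3 - <<'E'
from h import *
f=load('w1')
for z in (.080,.086,.093):
    for du in (-.011,.011): print(z,du,[proj(f,[[*b2w(-.0911+du,-.0282+dv),z]])[0].round() for dv in(.0425,-.0425)])
print("edge uv",[w2b(*q[:2]).round(4) for q in ray(f,[(232,290),(400,303)],.051)], "board near",[w2b(*q[:2]).round(4) for q in ray(f,[(94,215),(630,212)],.045)])
E
```

```text
0.08 -0.011 [array([396., 248.]), array([235., 248.])]
0.08 0.011 [array([392., 284.]), array([239., 284.])]
0.086 -0.011 [array([399., 253.]), array([232., 253.])]
0.086 0.011 [array([395., 290.]), array([236., 290.])]
0.093 -0.011 [array([403., 260.]), array([228., 260.])]
0.093 0.011 [array([399., 298.]), array([232., 298.])]
edge uv [array([-0.056, -0.084]), array([-0.0457,  0.0294])] board near [array([-0.1073, -0.1675]), array([-0.1096,  0.1681])]
```

```bash
python3 -m inch '[[0,0,0.1,0,85],[0,0,0.2,0,85],[0,0,0.35,0,85],[0,0,0.35,0,85],[0,0,0.35,0,85]]'; python3 -m inch '[[0,0,0.01,0,85],[0,0,0.015,0,85],[0,0,0.015,0,85],[0,0,0.015,0,85]]'; python3 -m inch '[[0,0,0.01,0,85],[0,0,0.015,0,85],[0,0,0.015,0,85],[0,0,0.015,0,85]]'
```

```text
time: 3.35
position: [0.4787, -0.045, 0.0597]
tool_rot: [3.141, -0.001, -3.011]
force: [-0.1, 0.2, 0.1]
gripper_width: 0.993
gripper_force: 0.0
time: 3.75
position: [0.4794, -0.0455, 0.0587]
tool_rot: [-3.141, 0.001, -3.011]
force: [-0.6, -0.3, 0.7]
gripper_width: 0.993
gripper_force: 0.0
time: 4.15
position: [0.4791, -0.0454, 0.0565]
tool_rot: [3.142, -0.0, -3.011]
force: [-0.2, 0.5, -0.6]
gripper_width: 0.996
gripper_force: 0.0
```

Probing on down in 1 mm steps until it touches.

```bash
python3 -m inch '[[0,0,0.01,0,85],[0,0,0.01,0,85],[0,0,0.01,0,85]]'; python3 -m inch '[[0,0,0.01,0,85],[0,0,0.01,0,85],[0,0,0.01,0,85]]'|grep -E "pos|force"
```

```text
time: 4.45
position: [0.479, -0.0454, 0.0552]
tool_rot: [3.142, -0.0, -3.011]
force: [-0.0, -0.2, 0.3]
gripper_width: 0.998
gripper_force: 0.0
position: [0.479, -0.0454, 0.0541]
force: [0.4, 0.7, -0.9]
gripper_force: 0.0
```

```bash
python3 -m inch '[[0,0,0.01,0,85],[0,0,0.01,0,85],[0,0,0.01,0,85]]'|grep -E "pos|force";python3 -m inch '[[0,0,0.01,0,85],[0,0,0.01,0,85],[0,0,0.01,0,85]]'|grep -E "pos|force"
```

```text
position: [0.4791, -0.0455, 0.054]
force: [-5.1, 0.7, 7.8]
gripper_force: 4.0
position: [0.4792, -0.0455, 0.0539]
force: [-8.8, 1.0, 16.2]
gripper_force: 8.3
```

```bash
python3 -m inch '[[0,0,-0.033,0,85],[0,0,-0.033,0,85]]'|grep -E "pos|force";python3 -m inch '[[-0.05,0,0,0,85],[-0.1,0,0,0,85],[-0.14,0,0,0,85],[-0.18,0,0,0,85],[-0.22,0,0,0,85],[-0.26,0,0,0,85],[-0.3,0,0,0,85],[-0.34,0,0,0,85],[-0.38,0,0,0,85],[-0.42,0,0,0,85],[-0.42,0,0,0,85],[-0.42,0,0,0,85]]'; python3 -c "
from h import *; rows(-.031,-.03,.056);f=grab('top','t2'); cs,rc=plate(f,roi=(300,140,380,205)); print(rc,w2b(*np.array(rc[0])/1000))"
```

```text
position: [0.4796, -0.0456, 0.0563]
force: [-0.1, 0.0, -1.0]
gripper_force: 0.0
time: 6.75
position: [0.5292, -0.0389, 0.0557]
tool_rot: [-3.142, 0.0, -3.011]
force: [0.5, 0.8, 0.8]
gripper_width: 0.996
gripper_force: 0.0
t 6.75 units [-0.085 -0.001 -0.002] turn 0.0001 uv [-0.0412 -0.0299] z 0.0557
((567.0845336914062, 37.852760314941406), (69.98088073730469, 27.812091827392578), 0.00914684683084488) [0.00625674 0.04125816]
```

```bash
python3 -m inch '[[-0.02,0,0,0,85],[-0.04,0,0,0,85],[-0.06,0,0,0,85],[-0.06,0,0,0,85]]'|grep -E "pos|force"; python3 -m inch '[[-0.01,0,0,0,85],[-0.02,0,0,0,85],[-0.02,0,0,0,85]]'|grep -E "pos|force"; python3 -m inch '[[-0.01,0,0,0,85],[-0.02,0,0,0,85],[-0.02,0,0,0,85]]'|grep -E "pos|force"; python3 -c "
from h import *; rows(-.031,-.03,.056)
grab('wrist','w2'); grab('scene','s2')"
```

```text
position: [0.5366, -0.038, 0.0558]
force: [-0.5, -0.1, 0.2]
gripper_force: 0.0
position: [0.5388, -0.0376, 0.0557]
force: [-0.9, -1.1, -0.3]
gripper_force: 0.1
position: [0.5409, -0.0374, 0.0557]
force: [-1.1, -1.0, 1.4]
gripper_force: 0.8
t 7.8 units [ 0.013 -0.    -0.003] turn 0.0001 uv [-0.0294 -0.03  ] z 0.0557
```

View pics/s2.png

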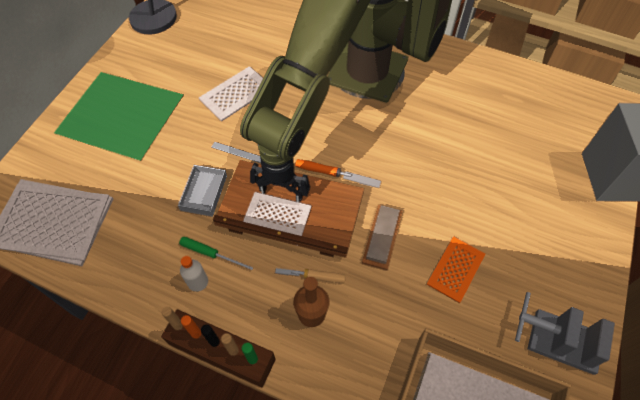

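s2: the plate at (278,213) is now parallel to the strip and close to it. I'll push gently until the force rises.

```bash
for i in 1; do :; done; python3 -m inch '[[-0.01,0,0,0,85],[-0.02,0,0,0,85],[-0.02,0,0,0,85]]'|grep -E "pos|force"; python3 -m inch '[[-0.01,0,0,0,85],[-0.02,0,0,0,85],[-0.02,0,0,0,85]]'|grep -E "pos|force"; python3 -c "
from h import *; rows(-.1,.08,.056)"
```

```text
position: [0.5413, -0.0374, 0.0555]
force: [-9.5, -3.0, 7.6]
gripper_force: 5.1
position: [0.5416, -0.0374, 0.0553]
force: [-17.7, -5.0, 13.1]
gripper_force: 9.4
t 8.5 units [0.593 0.918 0.002] turn 0.0004 uv [-0.0288 -0.03  ] z 0.0553
```

```bash
python3 -m inch '[[0.1,0,0,0,85],[0.2,0,0,0,85],[0.2,0,-0.35,0,85],[0.2,0,-0.5,0,85],[0.2,0.4,-0.5,0,85],[0.2,0.8,-0.5,0,85],[0.2,1,-0.5,0,85],[0.2,1,-0.5,0,85]]' | grep -E "pos"; python3 -m inch '[[-0.2,0.37,0,0,85],[-0.6,0.37,0,0,85],[-0.65,0.37,0,0,85],[-0.65,0.37,0,0,85]]' |grep pos; python3 - <<'E'
from h import *
rows(.025,.13,.056)
f=grab('scene','s3'); cs,rc=plate(f,roi=(235,170,325,245)); print(rc,w2b(*np.array(rc[0])/1000),board()); print([w2b(*q/1000).round(4) for q in cv2.boxPoints(rc)])
E
```

```text
position: [0.5056, 0.0815, 0.1157]
position: [0.5788, 0.1326, 0.1152]
t 9.7 units [ 0.043 -0.031  0.494] turn -0.0002 uv [0.0302 0.1337] z 0.1152
((584.8334350585938, -28.016891479492188), (68.62765502929688, 148.5789794921875), 8.025654792785645) [ 0.01530453 -0.0263582 ] [ 0.5662367  -0.0038685   0.13018312]
[array([-0.0197,  0.0476]), array([-0.0183, -0.101 ]), array([ 0.0504, -0.1003]), array([0.0489, 0.0483])]
```

```bash
python3 -m inch '[[0.04,-0.03,0.2,0,85],[0.04,-0.03,0.4,0,85],[0.04,-0.03,0.49,0,85],[0.04,-0.03,0.49,0,85],[0.04,-0.03,0.49,0,85]]' | grep -E "pos|for"; python3 -m inch '[[0,-0.06,0,0,85],[0,-0.12,0,0,85],[0,-0.18,0,0,85],[0,-0.22,0,0,85],[0,-0.26,0,0,85],[0,-0.3,0,0,85],[0,-0.34,0,0,85],[0,-0.38,0,0,85],[0,-0.42,0,0,85],[0,-0.46,0,0,85],[0,-0.5,0,0,85],[0,-0.5,0,0,85],[0,-0.5,0,0,85]]' |grep -E "pos|for"; python3 - <<'E'
from h import *
rows(.025,.0,.056)
f=grab('scene','s4'); cs,rc=plate(f,roi=(200,150,325,245)); print(rc,w2b(*np.array(rc[0])/1000)); print([w2b(*q/1000).round(4) for q in cv2.boxPoints(rc)])
a=cv2.resize(f["color"][140:260,170:390],None,fx=3.6,fy=3.6,interpolation=cv2.INTER_CUBIC); cv2.imwrite("pics/c4.png",a[:,:,::-1])
E
```

```text
position: [0.5737, 0.1288, 0.0578]
force: [-0.7, -0.6, 0.6]
gripper_force: 0.0
position: [0.5812, 0.0693, 0.0566]
force: [-0.8, -1.2, 0.0]
gripper_force: 0.0
t 11.55 units [-0.005 -0.588  0.005] turn -0.0 uv [0.0244 0.0706] z 0.0566
((590.3582763671875, -59.677650451660156), (72.3414306640625, 148.52151489257812), 8.297952651977539) [ 0.01667256 -0.05846826]
[array([-0.0206,  0.0153]), array([-0.0184, -0.1333]), array([ 0.0539, -0.1322]), array([0.0518, 0.0163])]
```

View pics/c4.png

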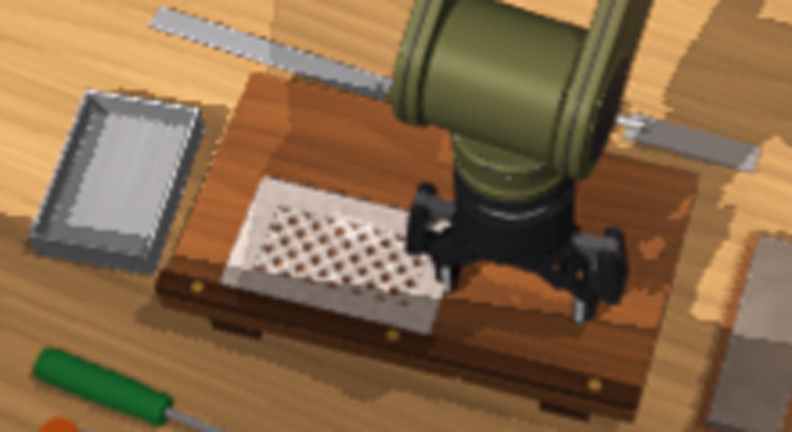

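c4: the plate slides along the strip at (335,255), flush, with its tray-side end at (245,230). I'll push it further.

```bash
python3 -m inch '[[0,-0.04,0,0,85],[0,-0.08,0,0,85],[0,-0.12,0,0,85],[0,-0.16,0,0,85],[0,-0.2,0,0,85],[0,-0.24,0,0,85],[0,-0.28,0,0,85],[0,-0.32,0,0,85],[0,-0.36,0,0,85],[0,-0.4,0,0,85],[0,-0.44,0,0,85],[0,-0.48,0,0,85],[0,-0.52,0,0,85],[0,-0.52,0,0,85],[0,-0.52,0,0,85]]' |grep -E "pos|for"; python3 - <<'E'
from h import *
rows(.025,.0,.056)
f=grab('scene','s5'); cs,rc=plate(f,roi=(200,150,325,245)); print(rc); print([w2b(*q/1000).round(4) for q in cv2.boxPoints(rc)])
p=lambda x,y:(170+x/3.6-.4,140+y/3.6-.4)
print("board end",[w2b(*q[:2]).round(4) for q in ray(f,[p(252,73),p(187,222)],.045)],[w2b(*q[:2]).round(4) for q in ray(f,[p(698,180)],.045)])
a=cv2.resize(f["color"][140:260,170:390],None,fx=3.6,fy=3.6,interpolation=cv2.INTER_CUBIC); cv2.imwrite("pics/c5.png",a[:,:,::-1])
E
```

```text
position: [0.5896, 0.0075, 0.057]
force: [0.3, -0.4, -0.8]
gripper_force: 0.0
t 13.1 units [-0.003 -0.069  0.008] turn -0.0001 uv [0.0247 0.0083] z 0.057
((604.7802734375, -156.93612670898438), (225.83111572265625, 97.5492935180664), 83.79814910888672)
[array([-0.0557, -0.255 ]), array([ 0.0391, -0.278 ]), array([ 0.0924, -0.0586]), array([-0.0024, -0.0355])]
board end [array([-0.1063, -0.1743]), array([ 0.0268, -0.174 ])] [array([-0.1048,  0.1655])]
```

View pics/c5.png

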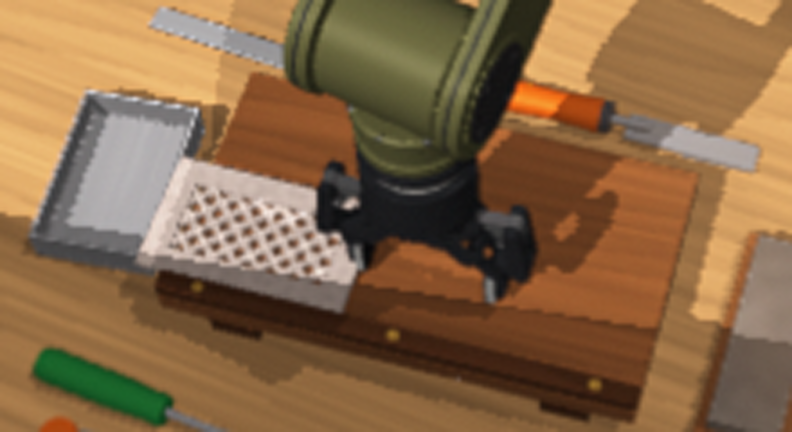

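c5: the plate overhangs the tray end. Its corners are at (190,158), (140,265) and (348,311), and it is still flush with the strip.

```bash
python3 - <<'E'
from h import *
f=load('s5'); p=lambda x,y:(170+x/3.6-.4,140+y/3.6-.4)
print([w2b(*q[:2]).round(4) for q in ray(f,[p(189,157),p(139,264),p(348,311)],.051)])
f=load('s4')
print([w2b(*q[:2]).round(4) for q in ray(f,[p(263,179),p(222,282),p(433,332)],.051)])
E
```

```text
[array([-0.0212, -0.1902]), array([ 0.0705, -0.1917]), array([ 0.0658, -0.0399])]
[array([-0.0182, -0.1324]), array([ 0.0681, -0.1309]), array([0.0654, 0.0208])]
```

```bash
python3 -m inch '[[0,-0.04,0,0,85],[0,-0.08,0,0,85],[0,-0.12,0,0,85],[0,-0.15,0,0,85],[0,-0.15,0,0,85],[0,-0.15,0,0,85]]' |grep -E "pos|for"; python3 -m inch '[[0,0.1,0,0,85],[0,0.3,0,0,85],[0,0.4,-0.3,0,85],[0,0.7,-0.5,0,85],[0,1,-0.5,0,85],[0,1,-0.5,0,85],[0,1,-0.5,0,85]]' |grep -E "pos|for";python3 - <<'E'
from h import *
rows(.025,.0,.056)
f=grab('scene','s6'); g=grab('top','t6')
a=cv2.resize(f["color"][150:230,180:310],None,fx=5,fy=5,interpolation=cv2.INTER_CUBIC)
b=cv2.resize(g["color"][140:220,300:430],None,fx=5,fy=5,interpolation=cv2.INTER_CUBIC)
cv2.imwrite("pics/c6.png",np.hstack([a,b])[:,:,::-1]) if 0 else cv2.imwrite("pics/c6.png",cv2.resize(np.vstack([a,b]),(488,600))[:,:,::-1])
E
```

```text
position: [0.5919, -0.0104, 0.0569]
force: [-0.1, 0.3, 0.6]
gripper_force: 0.0
position: [0.5757, 0.1101, 0.1167]
force: [0.8, -0.0, -0.2]
gripper_force: 0.0
t 14.45 units [-0.005 -0.932  0.506] turn 0.0008 uv [0.0242 0.1118] z 0.1167
```

View pics/c6.png

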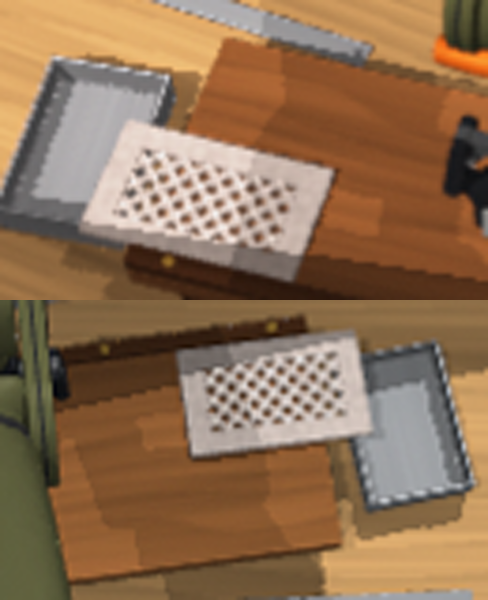

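c6: the scene view (upper half) shows plate corners (128,122), (82,228), (337,170) and (297,280). The top view (lower half) shows (178,350), (357,331), (372,432) and (194,459). The plate is parallel to the strip and sticks out over the tray.

```bash
python3 - <<'E'
from h import *
f=load('s6'); g=load('t6')
p=lambda x,y:(180+x/3.754-.4,150+y/3.75-.4); q=lambda x,y:(300+x/3.754-.4,140+(y-300)/3.75-.4)
W=lambda f,l,z:print(*[w2b(*k[:2]).round(4) for k in ray(f,l,z)])
W(f,[p(128,122),p(82,228),p(337,170),p(297,280)],.051); W(f,[p(222,40),p(188,133)],.045)
W(g,[q(178,350),q(357,331),q(372,432),q(194,459)],.051); W(g,[q(340,545)],.045);W(g,[q(305,316)],.057)
E
```

```text
[-0.0184 -0.2125] [ 0.0684 -0.211 ] [-0.0208 -0.0609] [ 0.0664 -0.0593]
[-0.1045 -0.1761] [-0.0245 -0.1714]
[ 0.071  -0.0599] [ 0.0684 -0.2104] [-0.0193 -0.2081] [-0.0231 -0.0594]
[-0.1084 -0.1675]
[ 0.085  -0.1683]
```

Overhang is about 38 to 41 mm from the two views. One last two-finger push will make sure it is flush.

```bash
python3 -m inch '[[0.2,-0.2,0,0,85],[0.5,-0.5,0,0,85],[0.83,-0.9,0,0,85],[0.83,-0.98,0,0,85],[0.83,-0.98,0,0,85]]' | grep pos; python3 -m inch '[[0,-0.4,0,0,85],[0,-0.8,0,0,85],[0,-0.98,0,0,85],[0,-0.98,0,0,85],[0,-0.98,0.3,0,85],[0,-0.98,0.5,0,85],[0,-0.98,0.5,0,85],[0,-0.98,0.5,0,85]]' | grep -E "pos|for"; python3 -c "
from h import *; rows(-.035,-.125,.056)"
```

```text
position: [0.4915, -0.0234, 0.1163]
position: [0.508, -0.1362, 0.0565]
force: [0.2, 0.0, -0.5]
gripper_force: 0.0
t 15.85 units [-0.332 -0.011  0.003] turn 0.0002 uv [-0.0749 -0.1237] z 0.0565
```

```bash
python3 -m inch '[[-0.1,0,0,0,85],[-0.2,0,0,0,85],[-0.28,0,0,0,85],[-0.33,0,0,0,85],[-0.35,0,0,0,85],[-0.35,0,0,0,85]]' | grep -E "pos|for"; python3 -m inch '[[-0.01,0,0,0,85],[-0.02,0,0,0,85],[-0.02,0,0,0,85]]' | grep -E "pos|for";python3 -m inch '[[-0.01,0,0,0,85],[-0.02,0,0,0,85],[-0.02,0,0,0,85]]' | grep -E "pos|for"; python3 -c "
from h import *; rows(-.035,-.125,.056)"
```

```text
position: [0.55, -0.1317, 0.0568]
force: [-0.7, 0.9, 0.4]
gripper_force: 0.0
position: [0.552, -0.1315, 0.0569]
force: [0.2, 0.6, -1.1]
gripper_force: 0.0
position: [0.5542, -0.1313, 0.0568]
force: [-1.3, 0.4, 0.1]
gripper_force: 0.8
t 17.05 units [ 0.054 -0.002  0.007] turn 0.0001 uv [-0.0285 -0.1247] z 0.0568
```

```bash
python3 -m inch '[[-0.01,0,0,0,85],[-0.01,0,0,0,85],[-0.01,0,0,0,85]]' | grep -E "pos|for";python3 -m inch '[[-0.01,0,0,0,85],[-0.01,0,0,0,85],[-0.01,0,0,0,85]]' | grep -E "pos|for"; python3 -c "
from h import *; rows(-.035,-.125,.056)"
```

```text
position: [0.5545, -0.1313, 0.0567]
force: [-5.8, -1.5, 2.9]
gripper_force: 2.9
position: [0.5547, -0.1312, 0.0566]
force: [-9.9, -3.5, 6.3]
gripper_force: 4.8
t 17.65 units [ 0.059 -0.002  0.005] turn 0.0002 uv [-0.028  -0.1248] z 0.0566
```

Flush, with a firm contact. Now I retreat straight back and up, then check.

```bash
python3 -m inch '[[0.05,0,0,0,85],[0.15,0,0,0,85],[0.3,0,0,0,85],[0.3,0,-0.4,0,85],[0.3,0,-0.8,0,85],[0.3,0.4,-1,0,85],[0.3,0.8,-1,0,85],[0.3,1,-1,0,85],[0.3,1,-1,0,85]]' | grep -E "pos|for"; python3 -m inch '[[0,0.4,0,0,85],[0,0.8,0,0,85],[0,1,0,0,85],[0,1,0,0,85],[0,1,0,0,85]]' | grep -E "pos|for"; python3 - <<'E'
from h import *
f=grab('scene','s7'); g=grab('top','t7')
a=cv2.resize(f["color"][150:230,180:310],None,fx=5,fy=5,interpolation=cv2.INTER_CUBIC)
b=cv2.resize(g["color"][140:220,300:430],None,fx=5,fy=5,interpolation=cv2.INTER_CUBIC)
cv2.imwrite("pics/c7.png",cv2.resize(np.vstack([a,b]),(488,600))[:,:,::-1])
E
```

```text
position: [0.5047, -0.0141, 0.1771]
force: [0.5, -1.2, 0.4]
gripper_force: 0.0
position: [0.4899, 0.1019, 0.1766]
force: [0.2, -0.6, -0.1]
gripper_force: 0.0
```

View pics/c7.png

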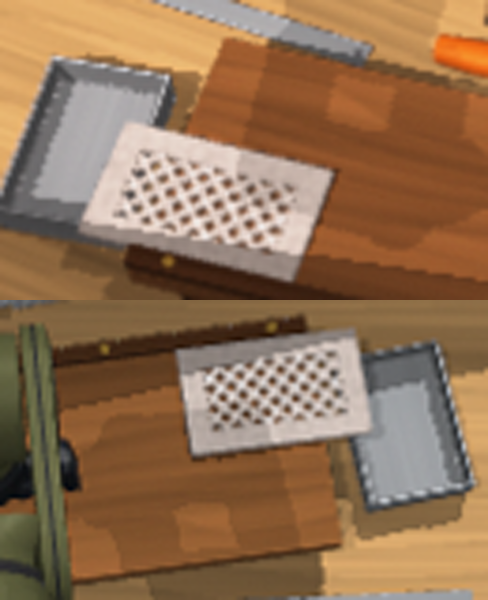

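c7: the plate's v position is unchanged, with the end corners still at (128,124)/(82,228) and (357,331)/(372,432), so about 40 mm sticks out. It is flush with the strip, the tray has not moved and the hand is clear.

```bash
python3 -c "
from cell import r; print(r.finish_job())"
```

```text
the job is handed in; nothing more can be done
None
```

I pushed the plate flush against the strip and along it until about 40 mm sticks out over the tray end (38–41 mm in the two camera views), left the hand clear, and handed the job in after about 19 s of robot time.

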